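# Box the storage tub in for the drive

## Robot

A 6-joint arm with a two-finger parallel gripper is mounted at the origin on the work surface. World frame = base frame: x ahead of the robot, y to its left, z up, the work surface at z = 0. Lengths are in m, angles in degrees, forces in N, time in s.
With the tool pointing down it reaches from about 0.4 to 0.825 m from the base axis. Payload 7 kg.
Tool frame: the origin (TCP) lies at the centre of the arm's flange, where the gripper is bolted on; the fingertips stand 178 mm ahead of it and the grasp point (between the pads) lies 159 mm ahead of it; z points along the fingers, y is the line along which they close (so a half turn about z gives the same grasp; the last joint's range is limited). The gripper opens to 88 mm and grips with 3 to 60 N. Pads are 19 mm wide; open, the fingers measure 130 mm over their backs; the gripper's body (78 mm by 193 mm) begins 47 mm behind the grasp point.
Start: joints at [82.512, 20.546, 0.682, 0, -70.136, -16.507], TCP at [0.275, 0.617, 0.405] pointing down, gripper open.
Joint ranges: [-176.03, 176.03], [-82.01, 121.73], [-58.28, 71.71], [-173.87, 95.51], [-174.79, -0.11], [-173.66, 173.66]. Speed limits (degrees/s): [136.94, 136.94, 172.46, 180, 180, 180].

## Interface

Orientations are given as [roll, pitch, yaw] about the fixed x, y, z axes, in that order (R = Rz(yaw) Ry(pitch) Rx(roll)).
In Python, from plant import telemetry, snapshot, workorder, nets gives the robot as it stands.
- The arm moves only by the shell command python3 -m creep 'ROWS'. ROWS is JSON, a list that holds one entry, the list of rows, each a list of 5 numbers: the shift along the tool's x, y, z normalised to -1 to 1, where 1 is 0.2 m, then the turn about the tool's z normalised to -1 to 1, where 1 is pi/2 rad, then the opening, from 0 (shut) to 1 (fully open). In form: [[[x, y, z, spin, hand], ...]]. A call has 1 to 8 rows; each row shifts and turns the commanded pose from where the row before left it, along the tool's axes as they then stand; what a row does not reach is not made up. A row lasts 1/12 s, in which the tool goes at most 41.7 mm and 7.16 degrees, less where a joint would pass 70% of its speed; a pose out of reach is approached as far as the arm can. A call with a number of a shift or a turn outside -1 to 1 is refused whole. A call with a gripper value outside its range is refused whole. The fingers move at their own pace and stop on an object; the grip force is fixed at half the most. Time passes only in rows, so rows that do not move let the fingers close. It gives the time, the measured TCP pose, the force, the opening and the grip force at its end, in the units of the state.
- telemetry.get_obs(): the state, without advancing time (a new reading comes with each control period).
- snapshot(name): name is "scene" or "top"; returns a dict with "frame" (480x640x3 uint8, red, green, blue), "fx", "fy", "cx", "cy" (pixels), "rvec" (rotation vector, rad) and "tvec" (3), from world to camera coordinates, as OpenCV has them. Camera axes: x right, y down, z forward; pixel columns grow to the right and rows downward; lengths in m; the calibration is good to about 2 mm. A picture is of the moment at which its call begins. There is no depth.
- workorder.close_job(): hands the job in; it is judged then, once.
Trained networks look in a picture, given as the dict that the camera call returned (one of the last four; its "shot" number tells which), for a name from the list of things; names that differ only in an ending like _2 or _b are one class to them, and where a whole thing is asked for, a point or a joint stands for the part that bears it (a point fixed in the world has none). Each returns a list of dicts, best first, with "confidence" (0 to 1); they miss things now and then, are a little off and sometimes report something else, mostly with a low value. They report only what shows in the picture. A call takes as long as a camera call. They do not tell look-alikes from the thing itself.
- nets.find_in(picture, query): "uv" ([column, row] in pixels, amid what is visible of it).
- nets.masks_of(picture, query): "region" (480x640 bool, what is visible of it) and "uv" ([column, row] in pixels, amid what is visible of it).
- nets.landmark_of(picture, query): "uv" ([column, row] in pixels: a listed point, or the origin of a listed thing).
The state is a dict: "clock": time; "joint_pos": joint angles; "qvel": joint speeds; "tau": joint torques, N m; "tool_pos": TCP position; "orientation": TCP orientation; "force": force on the tool from outside, world axes, zero at the start; "moment": the same for the moment, N m; "opening": finger opening in m; "gripper_force": force on a finger pad.
Only numpy, scipy, OpenCV 4.12 (cv2) and the standard library are available. Lean on these libraries where they do the work, as an engineer would, in place of code of your own. Each camera call takes 0.05 s, during which the arm holds its last target. There are 200 camera calls.

## Task

Get the clip-lid storage box ready for the drive. Push it along the counter all the way into its wooden holder, up to the back fence, and then push the holder's swing bar round until it lies closed across the open side against its stop. The box stays down on the counter and is not lifted or tipped, and the kettle and mugs are left where they stand.

Things in the scene. Friction and masses are not known exactly. Their poses are not given: they have to be found in the camera images.
- holder: Plywood holder fixed to the counter: three fences round a bay open on its -x side (mouth), counter as floor. Origin: on the counter, where the centre of the box's underside is when fully home; x points into the bay, z up. Back fence: inner face at x = +50 mm, 50 high. Side fences: x -50 to +50 mm, inner faces y = +-69 mm, 12 thick, 35 high.
- box: White plastic box, grey lid clipped on (one rigid piece), loose, 0.3 to 0.65 kg. 100 mm along x, 122 along y (lid 130), 80 high. Origin: centre of underside, z up. Starts 40 to 80 mm short of home, sticking out of the mouth, its leading end between the side fences (8 mm play each side), in line with the holder within 0.05 rad. Outer end face: x = -50 mm.
- bar (a joint): Angle (rad) of the steel swing bar: 0 = closed, along the holder's -y across the mouth, against its stop; grows as it opens, clockwise seen from above; at 1.57 it points along the holder's -x, straight out. Limit 2.3; starts at 1.5 to 1.95. Stays where left: pivot friction 0.12 N m, about 1 N at 120 mm from the pivot. Push it closed on the side facing away from the box.
- bar_hinge (a point): Pivot axis of the swing bar, at x = -68, y = +100 mm in the holder's frame, at mid-height of the bar (45 mm above the counter). The pivot block and boss are 58 mm high at most.
- bar_tip (a point): Centre of the bar's free end, 194 mm from the pivot axis. Bar 14 mm thick, 35 to 55 mm above the counter. Closed, its end rests by a keeper post (24 x 26 mm, 60 high, at x = -48, y = -94 mm in the holder's frame) and its inner face is 11 mm from the outer end of a box fully home; it cannot close on a box that sticks out.
- kettle: Stainless steel kettle with a black handle, 170 mm across, 197 mm high, spout along its own +y; loose bystander. Origin: centre of its underside.
- mug_low: Lower of two stacked cream enamel mugs, 80 mm across, 80 mm high, handle along its own +y (to 68 mm from the axis); loose bystander. Origin: centre of its underside.
- mug_top: Upper of the two stacked mugs, the same size, standing on the lower one's rim; loose bystander. Origin: centre of its underside.
Things that resemble listed ones, but are neither listed nor needed, are in the scene too. Leave any purple or red look-alike of the box alone.

How it is judged (in metres and radians):
On the way, in this order (a step that is already met when the one before it is completed fails the run):
1. the box is pushed home in its holder (x of box in the frame of holder above -0.012 m and height (world z) of box below 0.01 m), for 0.2 s.
2. the swing bar is closed across the mouth (value of joint bar below 0.08 rad), for 0.2 s.
At the end, for the whole second after the job is handed in: The box stands flat on the counter in the holder, within 12 mm of the back fence and square to it within 0.15 rad, at rest, and the swing bar is closed to within 0.08 rad of its stop (x of box in the frame of holder between -0.012 and 0.008 m and y of box in the frame of holder between -0.015 and 0.015 m and angle between the x axis of box and the x axis of holder, either way round below 0.15 rad and height (world z) of box below 0.008 m and angle between box's own z axis and vertical below 0.08 rad and linear speed of box below 0.02 m/s and value of joint bar below 0.08 rad); the robot touches nothing.
It fails at once if the box is lifted or tipped (height (world z) of box above 0.015 m or angle between box's own z axis and vertical above 0.25 rad).
It fails at once if the kettle is displaced by more than 30 mm (distance of kettle from where it was at the start of the episode above 0.03 m).
It fails at once if a mug is displaced by more than 30 mm (distance of any of mug_low, mug_top from where it was at the start of the episode above 0.03 m).
It also fails if it takes over 58 s, if anything falls off the work surface, if the arm or the gripper's body presses on something with over 40 N, if the wrist force passes 120 N, or if a joint passes its speed limit or range.

## Working session

There is one attempt and no reset: what is moved stays moved. The work goes in short steps, Python scripts to look and compute and a shell command to move; the robot and the scene stay as the last step left them, time stands still between calls to the robot, and variables do not carry over. Pictures are saved under pics/ and viewed, at most 10 in all, crops included, and the job is handed in when it is done.

```bash
mkdir -p pics
cat > h.py <<'E'
import numpy as np, cv2
from plant import telemetry, snapshot, workorder, nets
def P(s):
    R,_=cv2.Rodrigues(np.array(s["rvec"],float)); return R,np.array(s["tvec"],float).ravel()
def K(s): return np.array([[s["fx"],0,s["cx"]],[0,s["fy"],s["cy"]],[0,0,1]],float)
def ray(s,uv,z):
    R,t=P(s); c=-R.T@t; d=R.T@np.linalg.inv(K(s))@np.array([uv[0],uv[1],1.]); return c+d*(z-c[2])/d[2]
def tri(s1,u1,s2,u2):
    Ms=[K(s)@np.c_[P(s)] for s in(s1,s2)]
    X=cv2.triangulatePoints(Ms[0],Ms[1],np.array(u1,float).reshape(2,1),np.array(u2,float).reshape(2,1)); return (X[:3]/X[3]).ravel()
def proj(s,X):
    return cv2.projectPoints(np.array(X,float).reshape(-1,1,3),np.array(s["rvec"],float),np.array(s["tvec"],float),K(s),None)[0].reshape(-1,2)
def save(s,n): cv2.imwrite("pics/"+n,s["frame"][:,:,::-1])
E
python3 - <<'E'
from h import *
np.set_printoptions(precision=3,suppress=True)
a=snapshot("scene");b=snapshot("top");save(a,"s0.png");save(b,"t0.png")
for n,s in(("s",a),("t",b)):
    R,t=P(s);print(n,"cam",-R.T@t,s["fx"])
    for q in["holder","box","bar_hinge","bar_tip","kettle","mug_low","mug_top"]:
        print(q,[(np.round(d["uv"],1),round(d["confidence"],2),ray(s,d["uv"],.045 if 'bar' in q else 0)) for d in nets.landmark_of(s,q)[:4]])
print(telemetry.get_obs())
E
```

```text
s cam [ 1.322 -0.308  0.963] 506.9104813201107
holder [(array([252.6, 262.9]), 0.76, array([ 0.496, -0.11 ,  0.   ]))]
box [(array([181.2, 230.2]), 0.9, array([ 0.31 , -0.248, -0.   ])), (array([236.4, 339.2]), 0.83, array([ 0.694, -0.215,  0.   ])), (array([389.8, 321.9]), 0.77, array([0.788, 0.119, 0.   ])), (array([283.6, 259.1]), 0.67, array([ 0.515, -0.033,  0.   ]))]
bar_hinge [(array([283.2, 279.2]), 0.89, array([ 0.611, -0.07 ,  0.045]))]
bar_tip [(array([367.9, 274.3]), 0.97, array([0.676, 0.118, 0.045]))]
kettle [(array([446.8, 225.8]), 0.86, array([0.578, 0.412, 0.   ])), (array([284.5, 261.1]), 0.26, array([ 0.522, -0.034,  0.   ]))]
mug_low [(array([126. , 328.4]), 0.72, array([ 0.568, -0.436,  0.   ])), (array([253.7, 261.5]), 0.39, array([ 0.493, -0.106, -0.   ]))]
mug_top [(array([111.5, 310. ]), 0.79, array([ 0.503, -0.459, -0.   ]))]
t cam [ 0.353 -0.011  1.402] 523.278253995483
holder []
box [(array([281. , 156.8]), 0.85, array([0.798, 0.125, 0.   ])), (array([405.7, 190.8]), 0.75, array([ 0.704, -0.22 ,  0.   ])), (array([417.2, 338.8]), 0.75, array([ 0.306, -0.24
[... 194 characters left out ...]
[0.68 , 0.119, 0.045]))]
kettle [(array([170.6, 239.4]), 0.97, array([0.562, 0.42 , 0.   ]))]
mug_low [(array([484.7, 239.8]), 0.68, array([ 0.571, -0.43 ,  0.   ]))]
mug_top [(array([498.8, 243.2]), 0.62, array([ 0.562, -0.468,  0.   ]))]
{'clock': 0.8, 'joint_pos': array([ 82.51 ,  20.543,   0.682,   0.002, -70.135, -16.506]), 'qvel': array([ 0.001, -0.046, -0.012,  0.038, -0.037,  0.099]), 'tau': array([  0.001, -58.229,  29.328,   7.002,   0.013,  -0.   ]), 'tool_pos': array([0.275, 0.617, 0.405]), 'orientation': array([-179.996,   -0.001,  -23.995]), 'force': array([-0.186, -0.446,  0.048]), 'moment': array([-0.004,  0.004,  0.014]), 'gripper_force': 0.0, 'opening': 0.08783279172421381}
```

View pics/s0.png

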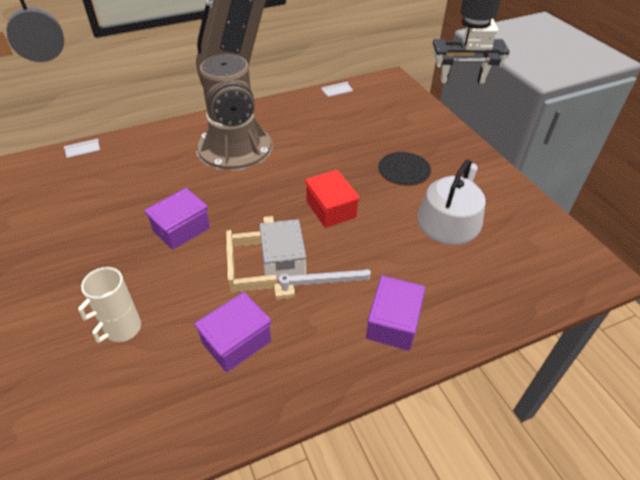

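View pics/t0.png

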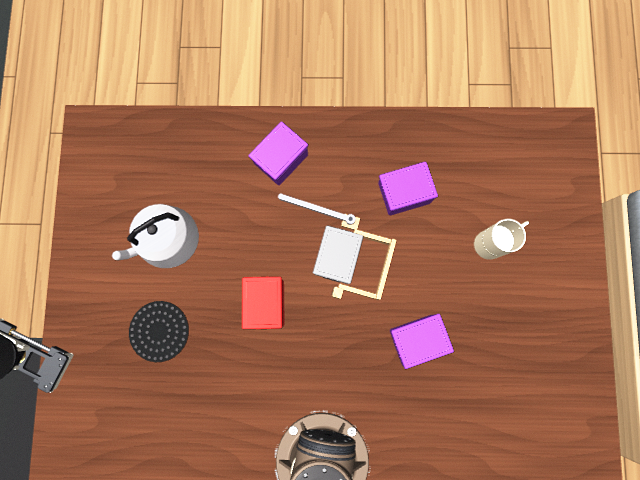

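Candidate boxes in the top view are purple at (279,153), (408,188) and (422,341), red at (262,303), and the white/grey-lidded one at (338,254), which is half in the holder and matches scene (283,245). I choose the last one. The bar runs from the hinge at (350,218) to the tip at (280,196). The kettle is at (165,237) and the mugs at (500,240).

```bash
cat > fit.py <<'E'
from h import *
from scipy.optimize import minimize
def T(p,X):
    c,s=np.cos(p[2]),np.sin(p[2]);X=np.array(X,float);return np.c_[p[0]+c*X[:,0]-s*X[:,1],p[1]+s*X[:,0]+c*X[:,1],X[:,2]]
def cub(x0,x1,y0,y1,z0,z1): return [[x,y,z] for x in(x0,x1) for y in(y0,y1) for z in(z0,z1)]
HOLD=[cub(.05,.062,-.081,.081,0,.05),cub(-.05,.05,.069,.081,0,.035),cub(-.05,.05,-.081,-.069,0,.035)]
BOX=[cub(-.05,.05,-.061,.061,0,.08),cub(-.05,.05,-.065,.065,.068,.08)]
def rend(s,p,parts):
    m=np.zeros((960,1280),np.uint8)
    for c in parts:
        cv2.fillConvexPoly(m,cv2.convexHull((proj(s,T(p,c))*2*16).astype(np.int32)),1,shift=4)
    return m>0
def fit(views,parts,p0):
    # views: (shot, mask, ignore)
    V=[(s,cv2.resize(m.astype(np.uint8),(1280,960))>0,cv2.resize(i.astype(np.uint8),(1280,960))>0) for s,m,i in views]
    def f(p):
        e=0
        for s,m,i in V:
            r=rend(s,p,parts)&~i; mm=m&~i; e+=1-(r&mm).sum()/max(1,(r|mm).sum())
        return e
    b=None
    for d in(0,.06,-.06):
        q=np.array(p0)+[0,0,d]; r=minimize(f,q,method="Nelder-Mead",options=dict(initial_simplex=[q,q+[.015,0,0],q+[0,.015,0],q+[0,0,.08]],xatol=1e-4,fatol=1e-5))
        if b is None or r.fun<b.fun:b=r
    return b.x,b.fun
def near(s,q,uv,rad=30):
    c=[d for d in nets.masks_of(s,q) if np.hypot(*(np.array(d["uv"])-uv))<rad]
    return c[0]["region"] if c else None
E
python3 - <<'E'
from fit import *
np.set_printoptions(precision=4,suppress=True)
b=snapshot("top");a=snapshot("scene")
M={}
for n,s,uh,ub in(("t",b,(368,262),(338,254)),("s",a,(252,260),(283,250))):
    for q,u in(("holder",uh),("box",ub),("bar_tip",(0,0))):
        m=near(s,q,u,40 if u[0] else 900); M[n+q]=np.zeros((480,640),bool) if m is None else m; print(n,q,M[n+q].sum())
z=np.zeros((480,640),bool)
bx,e=fit([(b,M["tbox"],z),(a,M["sbox"],M["sbar_tip"]|M["sholder"])],BOX,[.525,-.035,-1.78]);print("box",bx,e)
h0=[bx[0]-.012,bx[1]-.06,-1.78]
def wood(s,n):
    hsv=cv2.cvtColor(s["frame"],cv2.COLOR_RGB2HSV); w=(hsv[...,0]>12)&(hsv[...,0]<30)&(hsv[...,2]>150)
    k=rend(s,h0,[cub(-.07,.1,-.12,.12,0,.07)])[::2,::2]; return w&k
for nm,V in (("net",[(b,M["tholder"],M["tbox"]|M["tbar_tip"]),(a,M["sholder"],M["sbox"]|M["sbar_tip"])]),("col",[(b,wood(b,"t"),M["tbox"]),(a,wood(a,"s"),M["sbox"])])):
    # ignore region of the post/pivot blocks
    V=[(s,m,i|rend(s,h0,[cub(-.12,-.045,.05,.15,0,.07),cub(-.12,-.03,-.13,-.085,0,.07)])[::2,::2]) for s,m,i in V]
    h,e=fit(V,HOLD,h0);print(nm,h,e)
    print(" hinge",T(h,[[-.068,.1,.045]]),"boxrel",T([0,0,-h[2]],[[bx[0]-h[0],bx[1]-h[1],0]]))
lm={q:tri(b,max(nets.landmark_of(b,q),key=lambda d:d["confidence"])["uv"],a,max(nets.landmark_of(a,q),key=lambda d:d["confidence"])["uv"]) for q in("bar_hinge","bar_tip")}
print(lm); d=lm["bar_tip"]-lm["bar_hinge"];print(np.hypot(*d[:2]),np.arctan2(d[1],d[0]),"angle",(h[2]-np.pi/2)-np.arctan2(d[1],d[0])+2*np.pi)
im=b["frame"][:,:,::-1].copy();im=cv2.resize(im,None,fx=4,fy=4,interpolation=cv2.INTER_CUBIC)
for p,parts,c in((h,HOLD,(0,0,255)),(bx,BOX,(0,255,0))):
    for k in parts: cv2.polylines(im,[cv2.convexHull((proj(b,T(p,k))*4+2).astype(np.int32))],True,c,1)
cv2.imwrite("pics/c1.png",im[680:1240,1080:1660])
E
```

```text
t holder 1544
t box 1913
t bar_tip 603
s holder 0
s box 2255
s bar_tip 825
box [ 0.5165 -0.0355 -1.8454] 0.15027647459630322
net [ 0.4993 -0.1065 -1.8407] 1.1790966386554622
 hinge [[ 0.6139 -0.0676  0.045 ]] boxrel [[-0.073  -0.0024  0.    ]]
col [ 0.5008 -0.107  -1.8413] 0.49536159762338783
 hinge [[ 0.6153 -0.0681  0.045 ]] boxrel [[-0.0731 -0.004   0.    ]]
{'bar_hinge': array([ 0.6154, -0.0709,  0.051 ]), 'bar_tip': array([0.6748, 0.1135, 0.0453])}
0.19378722962117934 1.2589396342943684 angle 1.6121464612016325
```

View pics/c1.png

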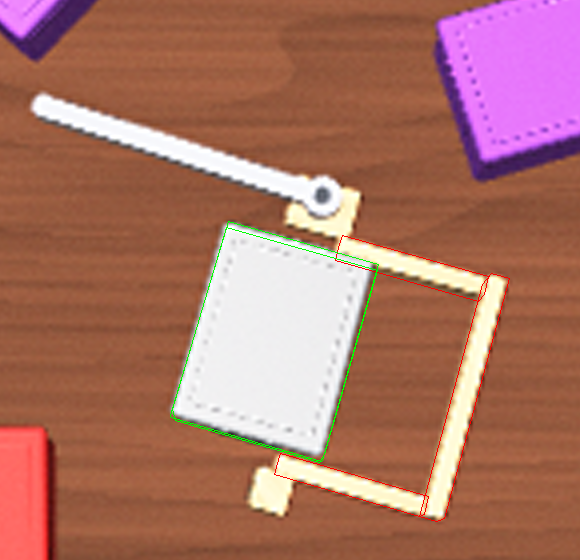

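The overlay fits. The holder is at (0.500, -0.107) with yaw -105.5°, the box is about 73 mm short of home, and the bar is at about 1.61 rad. Next I move above the standoff point in front of the mouth.

```bash
python3 -m creep '[[[0.148,0.126,0,0,0.5],[0.148,0.126,0,0,0.5],[0.148,0.126,0,0,0.5],[0.148,0.126,0,0,0.5],[0.148,0.126,0,0,0.5],[0.148,0.126,0,0,0.5],[0.148,0.126,0,0,0.5],[0.148,0.126,0,0,0.5]]]' && python3 -m creep '[[[0.148,0.126,0,0,0.5],[0.148,0.126,0,0,0.5],[0.148,0.126,0,0,0.5],[0.148,0.126,0,0,0.5],[0.148,0.126,0,0,0.5],[0.148,0.126,0,0,0.5],[0.148,0.126,0,0,0.5],[0.148,0.126,0,0,0.5]]]' && python3 -m creep '[[[0,0,0,0.078,0.5],[0,0,0,0.078,0.5],[0,0,0,0.078,0.5],[0,0,0,0.078,0.5],[0,0,0,0.078,0.5],[0,0,0,0.078,0.5],[0,0,0,0.078,0.5],[0,0,0,0.078,0.5]]]'
```

```text
clock: 2.07
tool_pos: [0.4092, 0.3343, 0.405]
orientation: [-180.0, -0.0, -24.0]
force: [1.3, 0.2, 0.2]
opening: 0.0448
gripper_force: 0.0
clock: 2.73
tool_pos: [0.5436, 0.0538, 0.4051]
orientation: [-180.0, -0.0, -24.0]
force: [1.4, 0.1, -0.4]
opening: 0.044
gripper_force: 0.0
clock: 3.4
tool_pos: [0.5432, 0.0556, 0.4048]
orientation: [-180.0, 0.0, -80.5]
force: [-0.2, -0.2, -0.7]
opening: 0.0438
gripper_force: 0.0
```

```bash
python3 -m creep '[[[0,0,0,0.0695,0.5],[0,0,0,0.0695,0.5],[0,0,0,0.0695,0.5],[0,0,0,0.0695,0.5],[0,0,0.19,0,0.5],[0,0,0.19,0,0.5],[0,0,0.19,0,0.5],[0,0,0.19,0,0.5]]]' && python3 -m creep '[[[0,0,0.1,0,0.5],[0,0,0.08,0,0.5],[0,0,0.05,0,0.5],[0,0,0,0,0.5]]]'
python3 - <<'E'
from fit import *
p=telemetry.get_obs()["tool_pos"];h=[.5,-.107,-1.841];print(T([0,0,-h[2]],[[p[0]-h[0],p[1]-h[1],p[2]]]))
E
```

```text
clock: 4.07
tool_pos: [0.543, 0.0556, 0.2518]
orientation: [-179.9, 0.1, -105.2]
force: [1.0, 0.4, -1.4]
opening: 0.044
gripper_force: 0.0
clock: 4.4
tool_pos: [0.5426, 0.0554, 0.2047]
orientation: [179.8, -0.1, -105.2]
force: [0.4, -0.1, 1.2]
opening: 0.0435
gripper_force: 0.0
[[-0.16792779 -0.00226899  0.20471774]]
```

```bash
python3 -m creep '[[[0.05,0,0,0,0.5],[0.05,0,0,0,0.5],[0.05,0,0,0,0.5],[0.05,0,0,0,0.5],[0.04,0,0,0,0.5],[0.04,0,0,0,0.5],[0.04,0,0,0,0.5],[0.04,0,0,0,0.5]]]' && python3 -m creep '[[[0.03,0,0,0,0.5],[0.02,0,0,0,0.5],[0.02,0,0,0,0.5],[0.02,0,0,0,0.5],[0,0,0,0,0.5]]]'
python3 - <<'E'
from fit import *
p=telemetry.get_obs()["tool_pos"];h=[.5,-.107,-1.841];print(T([0,0,-h[2]],[[p[0]-h[0],p[1]-h[1],p[2]]]))
E
```

```text
clock: 5.07
tool_pos: [0.5252, -0.014, 0.2079]
orientation: [-179.8, 0.1, -105.2]
force: [2.0, 5.2, 4.6]
opening: 0.0435
gripper_force: 2.9
clock: 5.48
tool_pos: [0.52, -0.0317, 0.2073]
orientation: [-179.9, 0.0, -105.2]
force: [1.8, 1.4, 1.2]
opening: 0.044
gripper_force: 1.1
[[-0.07787037 -0.00085262  0.2073245 ]]
```

```bash
python3 -m creep '[[[0.02,0,0,0,0.5],[0.02,0,0,0,0.5],[0.015,0,0,0,0.5],[0,0,0,0,0.5]]]' && python3 -m creep '[[[0.015,0,0,0,0.5],[0.01,0,0,0,0.5],[0,0,0,0,0.5]]]'
python3 - <<'E'
from fit import *
s=telemetry.get_obs();p=s["tool_pos"];h=[.5,-.107,-1.841];print(T([0,0,-h[2]],[[p[0]-h[0],p[1]-h[1],p[2]]]),s["force"])
b=snapshot("top");im=cv2.resize(b["frame"][170:310,270:415,::-1],None,fx=4,fy=4,interpolation=cv2.INTER_CUBIC);cv2.imwrite("pics/c2.png",im)
E
```

```text
clock: 5.82
tool_pos: [0.517, -0.0421, 0.207]
orientation: [-179.9, 0.0, -105.2]
force: [1.7, 1.6, 1.1]
opening: 0.0442
gripper_force: 1.3
clock: 6.07
tool_pos: [0.5157, -0.0467, 0.2069]
orientation: [-180.0, 0.0, -105.2]
force: [2.9, 3.1, 2.5]
opening: 0.0439
gripper_force: 1.5
[[-0.06230402 -0.00101434  0.20689128]] [2.94546022 3.05150213 2.45173438]
```

View pics/c2.png

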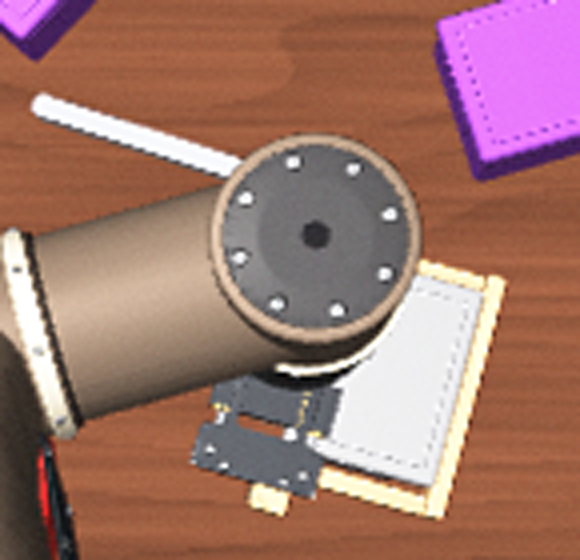

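The box is nearly against the back fence, with a few mm left at most. I'll keep pushing gently until the force rises.

```bash
python3 -m creep '[[[0.01,0,0,0,0.5],[0.01,0,0,0,0.5],[0,0,0,0,0.5],[0,0,0,0,0.5]]]' && python3 -m creep '[[[0.01,0,0,0,0.5],[0.01,0,0,0,0.5],[0,0,0,0,0.5]]]'
```

```text
clock: 6.45
tool_pos: [0.5154, -0.0479, 0.207]
orientation: [-179.9, 0.3, -105.2]
force: [0.2, 24.8, 4.9]
opening: 0.0439
gripper_force: 12.1
clock: 6.7
tool_pos: [0.5151, -0.0489, 0.2075]
orientation: [-179.8, 0.5, -105.3]
force: [-4.1, 52.3, 11.2]
opening: 0.044
gripper_force: 24.7
```

The force rise shows the box is seated. Now I back off, rise and go to the outer side of the bar.

```bash
python3 -m creep '[[[-0.03,0,0,0,0.5],[-0.06,0,0,0,0.5],[-0.1,0,0,0,0.5],[0,0,-0.18,0,0],[0,0,-0.19,0,0],[-0.1,-0.15,0,0,0],[-0.1,-0.15,0,0,0],[-0.1,-0.15,0,0,0]]]' && python3 -m creep '[[[-0.1,-0.15,0,0,0],[-0.05,-0.15,0,0,0],[0,-0.05,0,0,0],[0,0,0,0,0]]]'
python3 - <<'E'
from fit import *
s=telemetry.get_obs();p=s["tool_pos"];h=[.5,-.107,-1.841];print(T([0,0,-h[2]],[[p[0]-h[0],p[1]-h[1],p[2]]]),s["force"],s["joint_pos"])
b=snapshot("top");im=cv2.resize(b["frame"][130:310,250:430,::-1],None,fx=3.2,fy=3.2,interpolation=cv2.INTER_CUBIC);cv2.imwrite("pics/c3.png",im)
# plan: arc of the tool centre
for a in np.arange(1.6,-.01,-.2):
    hf=.007+.0095*abs(np.cos(a))+.021*np.sin(a); print(round(a,1),-.068-.13*np.sin(a)-hf*np.cos(a),.1-.13*np.cos(a)+hf*np.sin(a))
E
```

```text
clock: 7.37
tool_pos: [0.6263, 0.0167, 0.2818]
orientation: [-180.0, 0.0, -105.2]
force: [-0.0, 0.7, -0.3]
opening: 0.0161
gripper_force: 0.0
clock: 7.7
tool_pos: [0.7026, 0.0268, 0.2783]
orientation: [179.8, -0.1, -105.2]
force: [0.1, -0.3, -0.1]
opening: 0.0005
gripper_force: 0.0
[[-0.18307245  0.15954747  0.27830701]] [ 0.10122625 -0.31721711 -0.0995479 ] [ 1.80265065e+01  2.84381096e+01 -4.14553373e+00  3.65475368e-02
 -5.76292313e+01 -3.32789555e+01]
1.6 -0.19711914341832215 0.132052325447584
1.4 -0.2010900543572624 0.10678694782314938
1.2 -0.20004132870404231 0.08086884964060409
1.0 -0.19349426967417427 0.05483970169196413
0.8 -0.18124006388337283 0.030004190019775858
0.6 -0.16343848058214244 0.00778129661184636
0.4 -0.14066340728198884 -0.010419979840586993
0.2 -0.11390141136400125 -0.023339373114860153
0.0 -0.08450000000000008 -0.029999999999999992
```

View pics/c3.png

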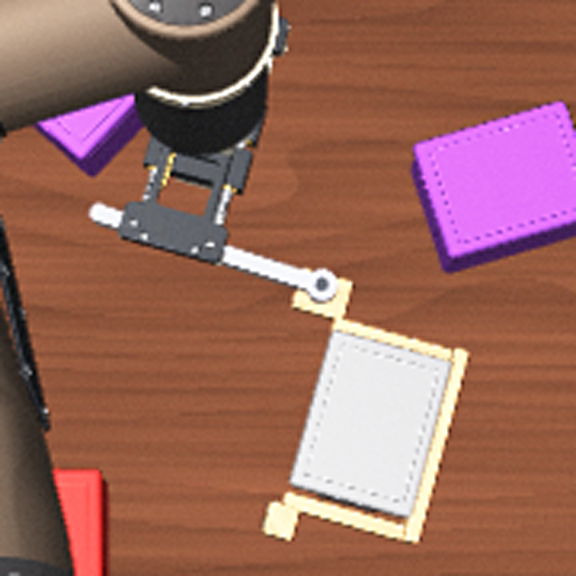

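The picture shows the box (370,425) seated flush in the bay and the bar still open, from the hinge at (322,285) to the tip at (100,212). The gripper is on the bar's outer side. Next I lower it and sweep.

```bash
python3 -m creep '[[[0,0,0.165,0,0],[0,0,0.165,0,0],[0,0,0,0,0],[-0.015,0.07,0,0,0],[-0.015,0.07,0,0,0],[-0.015,0.065,0,0,0],[-0.015,0.065,0,0,0]]]' && python3 -m creep '[[[0,0.065,0,0,0],[0,0.065,0,0,0],[0.015,0.065,0,0,0],[0.015,0.065,0,0,0],[0.03,0.063,0,0,0],[0.03,0.063,0,0,0]]]'
python3 - <<'E'
from fit import *
s=telemetry.get_obs();p=s["tool_pos"];h=[.5,-.107,-1.841];print(T([0,0,-h[2]],[[p[0]-h[0],p[1]-h[1],p[2]]]),s["force"])
E
```

```text
clock: 8.33
tool_pos: [0.6513, 0.0527, 0.2163]
orientation: [-180.0, -0.0, -105.2]
force: [1.1, -1.2, 0.4]
opening: 0.0006
gripper_force: 0.8
clock: 8.83
tool_pos: [0.5722, 0.0557, 0.2166]
orientation: [-179.9, 0.0, -105.1]
force: [1.8, -0.2, -0.2]
opening: 0.0005
gripper_force: 0.7
[[-0.17606957  0.02619108  0.216563  ]] [ 1.83604176 -0.20409306 -0.23823506]
```

```bash
python3 -m creep '[[[0.04,0.045,0,0,0],[0.04,0.045,0,0,0],[0.055,0.045,0,0,0],[0.055,0.045,0,0,0],[0.0625,0.033,0,0,0],[0.0625,0.033,0,0,0]]]' && python3 -m creep '[[[0.04,0.01,0,0,0],[0.04,0.01,0,0,0],[0.03,0.01,0,0,0],[0,0,0,0,0]]]'
python3 - <<'E'
from fit import *
s=telemetry.get_obs();p=s["tool_pos"];h=[.5,-.107,-1.841];print(T([0,0,-h[2]],[[p[0]-h[0],p[1]-h[1],p[2]]]),s["force"])
E
```

```text
clock: 9.33
tool_pos: [0.5084, 0.0074, 0.216]
orientation: [-179.9, 0.0, -105.1]
force: [1.6, 0.2, -0.9]
opening: 0.0003
gripper_force: 0.6
clock: 9.67
tool_pos: [0.4969, -0.0128, 0.2146]
orientation: [180.0, -0.0, -105.2]
force: [-0.8, 0.2, -0.3]
opening: 0.0007
gripper_force: 0.0
[[-0.08997309 -0.02817685  0.21460449]] [-0.79438754  0.24629217 -0.25059999]
```

```bash
python3 -m creep '[[[0.015,0,0,0,0],[0.015,0,0,0,0],[0,0,0,0,0],[0,0,0,0,0]]]' && python3 -m creep '[[[0.015,0,0,0,0],[0.01,0,0,0,0],[0,0,0,0,0],[0,0,0,0,0]]]'
python3 - <<'E'
from fit import *
s=telemetry.get_obs();p=s["tool_pos"];h=[.5,-.107,-1.841];print(T([0,0,-h[2]],[[p[0]-h[0],p[1]-h[1],p[2]]]),s["force"])
E
```

```text
clock: 10.0
tool_pos: [0.4964, -0.0164, 0.2145]
orientation: [-180.0, 0.1, -105.2]
force: [-3.1, 9.8, 1.8]
opening: 0.0002
gripper_force: 4.7
clock: 10.33
tool_pos: [0.4958, -0.0179, 0.2146]
orientation: [-179.9, 0.4, -105.2]
force: [-7.8, 38.0, 2.7]
opening: 0.0002
gripper_force: 17.9
[[-0.08474385 -0.02785023  0.21462557]] [-7.84871042 38.00272034  2.67809838]
```

The bar is against its stop: x is -0.085 as predicted and the force rose. I back off, rise and check.

```bash
python3 -m creep '[[[-0.03,0,0,0,0],[-0.06,0,0,0,0],[-0.15,0,0,0,0],[-0.15,0,-0.1,0,0],[-0.15,0,-0.18,0,0],[-0.15,0,-0.18,0,0],[-0.15,0,-0.18,0,0],[-0.15,0,-0.1,0,0]]]' && python3 -m creep '[[[0,0,0,0,0],[0,0,0,0,0],[0,0,0,0,0]]]'
python3 - <<'E'
from fit import *
b=snapshot("top");a=snapshot("scene");z=np.zeros((480,640),bool)
im=cv2.resize(b["frame"][170:310,290:430,::-1],None,fx=4,fy=4,interpolation=cv2.INTER_CUBIC);cv2.imwrite("pics/c4.png",im);save(a,"s4.png")
h=np.array([.5,-.107,-1.841]);m=near(b,"box",(355,258),25)
if m is not None:
    x,e=fit([(b,m,z)],BOX,h);print("box rel",T([0,0,-h[2]],[[x[0]-h[0],x[1]-h[1],0]]),x[2]-h[2],e)
g=[ray(b,nets.landmark_of(b,q)[0]["uv"],.045) for q in("bar_hinge","bar_tip")];d=(g[1]-g[0]);print(g,"bar",(h[2]-np.pi/2)-np.arctan2(d[1],d[0]))
E
```

```text
clock: 11.0
tool_pos: [0.5445, 0.1605, 0.3542]
orientation: [-179.9, 0.1, -105.2]
force: [0.2, 0.3, 0.6]
opening: 0.0004
gripper_force: 0.0
clock: 11.25
tool_pos: [0.5435, 0.1592, 0.3498]
orientation: [179.9, -0.1, -105.2]
force: [0.4, -0.7, -0.8]
opening: 0.0003
gripper_force: 0.0
box rel [[-0.00086188 -0.00188521  0.        ]] -0.00013993635559361728 0.029211637728765782
[array([ 0.62183697, -0.05864444,  0.045     ]), array([ 0.42915743, -0.01701146,  0.045     ])] bar -6.340586762392741
```

View pics/c4.png

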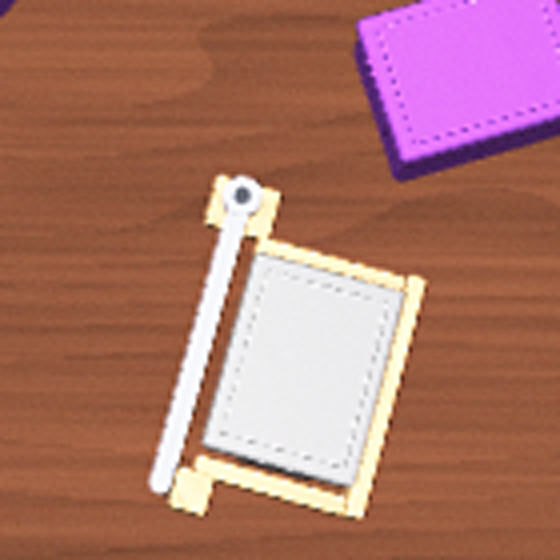

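View pics/s4.png

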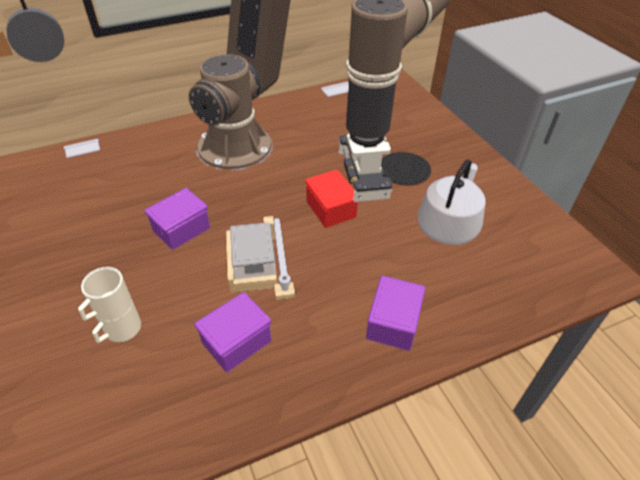

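The box is home (about -1 mm, square). The bar lies across the mouth against the keeper post, from the hinge at (241,196) to the tip at (160,487). The robot is clear, and the kettle and mugs haven't moved.

```bash
python3 -c "
from plant import workorder;print(workorder.close_job())"
```

```text
the job is handed in; nothing more can be done
None
```

I handed the job in: the last pictures show the box home against the back fence (about 1 mm off, square), the swing bar closed on its stop, and the kettle and mugs where they stood; the hand-in returned no verdict.

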